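# Open the outlet gate by clicks and tip turned handles into the catch box

## Robot

A 6-joint arm with a two-finger parallel gripper is mounted at the origin on the work surface. World frame = base frame: x ahead of the robot, y to its left, z up, the work surface at z = 0. Lengths are in m, angles in rad, forces in N, time in s.
With the tool pointing down it reaches from about 0.3 to 0.825 m from the base axis. Payload 5.4 kg.
Tool frame: the origin (TCP) lies at the very end of the fingers, on their centre line; the grasp point (between the pads) lies 19 mm behind it; z points along the fingers, x is the direction in which the jaws open and shut, and the axes are right-handed (so a half turn about z gives the same grasp; the last joint's range is limited). The gripper opens to 92 mm and grips with 3 to 60 N. Pads are 20 mm wide; open, the fingers measure 128 mm over their backs; the gripper's body (75 mm by 189 mm) begins 69 mm behind the grasp point.
Start: joints at [-1.372, 0.158, 1.597, -0, 1.386, -0.21], TCP at [0.229, -0.528, 0.215] pointing down, gripper open.
Joint ranges: [-2.91, 2.91], [-0.94, 2.29], [0.18, 2.7], [-1.29, 4.43], [0.17, 2.64], [-3, 3]. Speed limits (rad/s): [2.57, 2.57, 3.14, 3.14, 3.14, 3.14].

## Interface

Orientations are given as a rotation vector (axis times angle).
In Python, from workcell import bot gives the robot as it stands. Calls block until the motion is done:
- bot.goto(position, orientation): joint-space move of the TCP to a pose.
- bot.line_to(position, rot=None, max_speed=0.15): straight line of the TCP; rot=None keeps the orientation; max_speed is the mean speed in m/s.
- bot.set_joints(angles): joint-space move.
- bot.set_gripper(opening, newtons=None): opening from 0.0 (shut) to 1.0 (fully open); newtons is the grip in N (None keeps the last); returns when the fingers have stopped.
- bot.hold(seconds).
- bot.inverse_kinematics(position, orientation): joint angles nearest the present ones, or None.
- bot.read_camera(name): name is "scene" or "top" or "wrist"; returns a dict with "pixels" (400x640x3 uint8, blue, green, red), "fx", "fy", "cx", "cy" (pixels), "R" (3x3) and "t" (3): a world point X has camera coordinates R X + t. Camera axes: x right, y down, z forward; pixel columns grow to the right and rows downward; lengths in m; the calibration is good to about 2 mm. A picture is of the moment at which its call begins. There is no depth.
A pose or a line that the arm cannot do raises bot.MotionError and nothing moves.
- bot.job_done(): hands the job in, once; it reports no verdict.
Readings, each from a call of its own:
- bot.current_clock(): time.
- bot.current_joints(): joint angles.
- bot.current_joint_vel(): joint speeds.
- bot.current_effort(): joint torques, N m.
- bot.current_ee_pos(): TCP position.
- bot.current_tool_rot(): TCP orientation.
- bot.current_contact_force(): force on the tool from outside, world axes, zero at the start.
- bot.current_ft_torque(): the same for the moment, N m.
- bot.current_opening(): opening from 0.0 (shut) to 1.0 (fully open).
Only numpy, scipy, OpenCV 4.12 (cv2) and the standard library are available. Lean on these libraries where they do the work, as an engineer would, in place of code of your own. Each camera call takes 0.05 s, during which the arm holds its last target.

## Task

Empty the finished tool handles from the feeder: first turn the red selector on the sloping desk clockwise, click by click, to the green mark (the fifth mark, four clicks on from the first), without going on into the red marks, which opens the yellow outlet gate. Then slide the blue catch box fully home under the spout, lift the pan by its red bar until all three wooden handles have rolled down the chute into the box, and lower the pan back down without letting it drop. Leave the selector on green and the box home, and leave the other things on the bench alone.

Things in the scene. Friction and masses are not known exactly. Their poses are not given: they have to be found in the camera images.
- selector (a joint): red bar selector on the sloping black desk face; rad, grows clockwise seen facing the face. Clicks every 0.349 (20 degrees): white marks are positions 0 to 3, green mark position 4 (1.396), red 5 and 6. Starts in or near 0, 1 or 2. A click takes 0.13 N m; let go between clicks it snaps to the nearer. Each click raises the yellow outlet gate 12 mm.
- dial_centre (a point): fixed point on the selector's axis where its bar is gripped, 29 mm above the face. Fixed axes: z out of the face (35 degrees off vertical, leaning towards the robot's side), x up the slope, y left as one faces the desk. The bar's white-striped end points along x turned about z by (1.396 - selector value), so along x on green.
- desk_top (a point): fixed middle of the black face (150 x 150 mm, 85 mm above the bench), axes as dial_centre. The red bar is 84 mm long and 16 mm wide, flat-sided, its free sides from 12 to 43 mm above the face, its middle within 4 mm of the axis; below it a grey disc 68 mm across.
- catch_box (a joint): place of the blue catch box on its straight rail, m: 0 is drawn out towards the robot, 0.14 fully home against the stop, under the spout; starts between 0 and 0.05. Slides along box_ear's x axis, stays where left, takes about 2 N plus 6 N per m/s.
- box_ear (a point): grip point on the catch box's orange upright ear, moving with it, 104 mm above the bench. Axes: x along the rail (+x is home), y away from the box, z up. Ear: plate 12 mm thick along x; from here it runs 33 mm towards the box wall and 25 mm outward, 25 mm up, 65 mm down. The box wall beside it rises 20 mm above this point.
- box_in (a point): middle of the catch box's inner floor; inside 130 mm (x) by 120 mm (y), walls 5 mm thick, 75 mm tall inside (95 on the ear's side). Axes as box_ear, which lies 98 mm in +y and 75 mm up from here.
- pan (a joint): aluminium tipping pan, 122 x 135 mm, walls 40 mm, holding the three handles; rad, 0 down at rest, grows as its red bar is lifted, stop at 0.95. At rest its floor slopes 0.14 down from the hinge; past about 0.3 the handles roll out over the hinge edge. About 0.45 kg; falls back down when let go.
- pan_bar (a point): middle of the pan's red round bar, 14 mm in diameter, 92 mm long along x; moves and turns with the pan, about 154 mm above the bench at rest. Supports 42 mm either side of the middle. 44 mm free between bar and pan wall, whose top is about 27 mm above this point at rest.
- pan_hinge (a point): fixed middle of the pan's hinge line, which runs along x, 160 mm above the bench. The pan and its bar lie on the -y side, the chute, gate and spout on the +y side. The gate frame at +y stands 295 mm tall: pass above it. The bar, 187 mm away, swings on an arc about it, up and towards +y.
- handle1_mid (a point): centre of the light turned wooden tool handle: a round grip 30 mm in diameter and 70 mm long, with a brass ferrule 20 mm in diameter and 22 mm long at its +x end; 60 g; lies loose in the pan at the start, parallel to the hinge.
- handle2_mid (a point): centre of the mid-brown turned wooden tool handle: a round grip 30 mm in diameter and 70 mm long, with a brass ferrule 20 mm in diameter and 22 mm long at its +x end; 60 g; lies loose in the pan at the start, parallel to the hinge.
- handle3_mid (a point): centre of the dark turned wooden tool handle: a round grip 30 mm in diameter and 70 mm long, with a brass ferrule 20 mm in diameter and 22 mm long at its +x end; 60 g; lies loose in the pan at the start, parallel to the hinge.
- sand_block: cork-faced wooden sanding block, 110 x 60 x 32 mm; a bystander, leave it where it is. Origin under its middle.
- glue_bottle: white glue bottle, 56 x 56 x 150 mm; a bystander, leave it where it is. Origin under its middle.
- screw_jar: amber jar, 70 x 70 x 90 mm; a bystander, leave it where it is. Origin under its middle.
- tape_roll: yellow tape roll lying flat, 100 x 100 x 25 mm; a bystander, leave it where it is. Origin under its middle.
- hammer: hammer lying on the bench, about 260 x 100 x 25 mm; a bystander, leave it where it is. Origin under its middle.
- brush: paint brush lying on the bench, about 200 x 50 x 20 mm; a bystander, leave it where it is. Origin under its middle.
- offcut: dark wood offcut, 160 x 60 x 18 mm; a bystander, leave it where it is. Origin under its middle.
Things that resemble listed ones, but are neither listed nor needed, are in the scene too. Leave any purple look-alike of the part that bears handle2_mid alone.

How it is judged:
By the outcome, as a careful person would: the job done as asked, in the order asked, and still so for the second after the job is handed in, with the robot touching nothing.
It also fails if it takes over 64 s, if anything falls off the work surface, if the arm or the gripper's body presses on something with over 40 N, if the wrist force passes 120 N, or if a joint passes its speed limit or range.

## Working session

There is one attempt and no reset: what is moved stays moved. The work goes in short steps, each a Python script; the robot and the scene stay as the last script left them, time stands still between calls to the robot, and variables do not carry over. Pictures are saved under pics/ and viewed, and the job is handed in when it is done.

```bash
mkdir -p pics; ls; python3 - <<'E'
from workcell import bot
import cv2,numpy as np
for n in ["scene","top","wrist"]:
    c=bot.read_camera(n); cv2.imwrite(f"pics/{n}0.png",c["pixels"])
    print(n,c["fx"],c["fy"],c["cx"],c["cy"],np.round(c["R"],4).tolist(),np.round(c["t"],4).tolist(), np.round(-np.array(c["R"]).T@np.array(c["t"]),3))
print(bot.current_clock())
E
```

```text
pics
scene 517.4876614592648 517.4876614592648 317.0818033647378 202.80393628583647 [[-0.7035, 0.7107, 0.0088], [0.3993, 0.4055, -0.8223], [-0.588, -0.575, -0.569]] [0.392, -0.1193, 2.3505] [1.705 1.121 1.236]
top 413.6441486831979 413.6441486831979 329.99524681175524 192.6856268920855 [[0.0281, -0.9993, 0.0227], [-0.9856, -0.0314, -0.1659], [0.1665, -0.0177, -0.9859]] [-0.0263, 0.5912, 1.2128] [0.382 0.014 1.294]
wrist 310.7834666672686 310.7834666672686 320.3901490764261 203.4318507852471 [[0.3979, -0.9174, -0.0015], [-0.8861, -0.3847, 0.2584], [-0.2377, -0.1015, -0.966]] [-0.5731, -0.0293, 0.3914] [ 0.295 -0.497  0.385]
0.15
```

View pics/scene0.png

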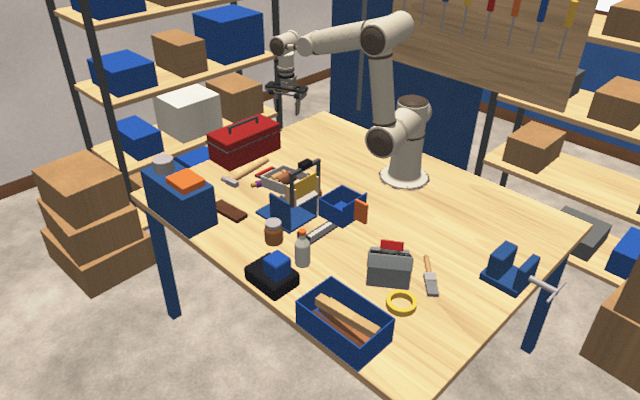

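View pics/top0.png

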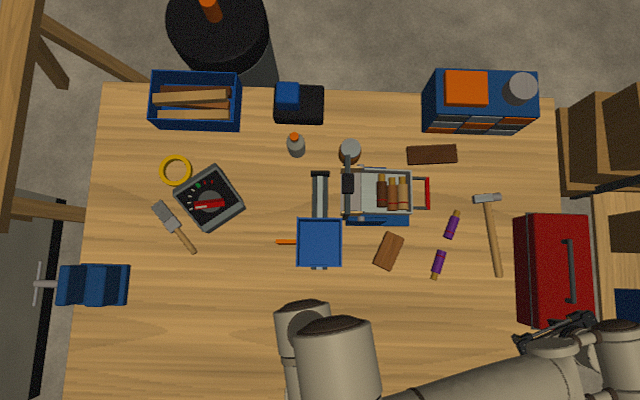

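View pics/wrist0.png

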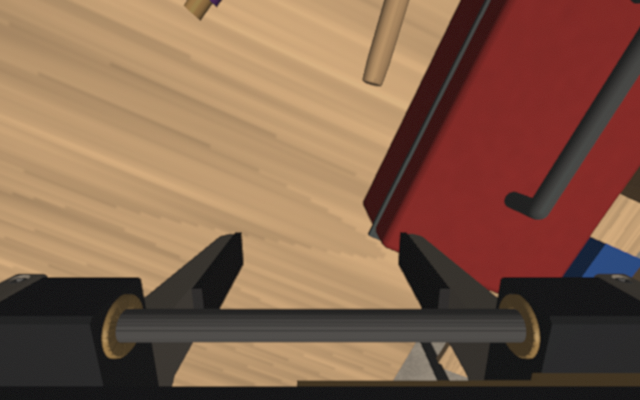

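```bash
python3 - <<'E'
import cv2
im=cv2.imread("pics/top0.png"); s=cv2.imread("pics/scene0.png")
a=cv2.resize(im[155:240,165:255],None,fx=7,fy=7,interpolation=cv2.INTER_CUBIC)
cv2.imwrite("pics/c_desk.png",a)
cv2.imwrite("pics/c_pan.png",cv2.resize(im[135:275,270:440],None,fx=4.2,fy=4.2,interpolation=cv2.INTER_CUBIC))
cv2.imwrite("pics/c_sc.png",cv2.resize(s[150:290,230:420],None,fx=4.2,fy=4.2,interpolation=cv2.INTER_CUBIC))
E
```

```text
(no output)
```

View pics/c_desk.png

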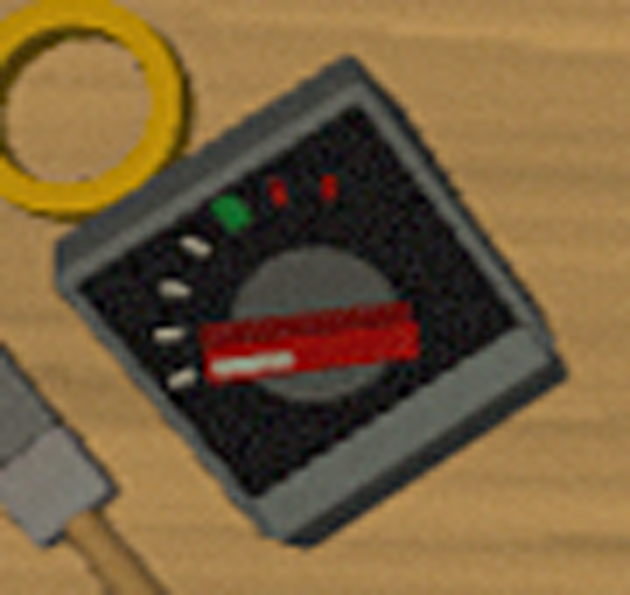

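View pics/c_pan.png

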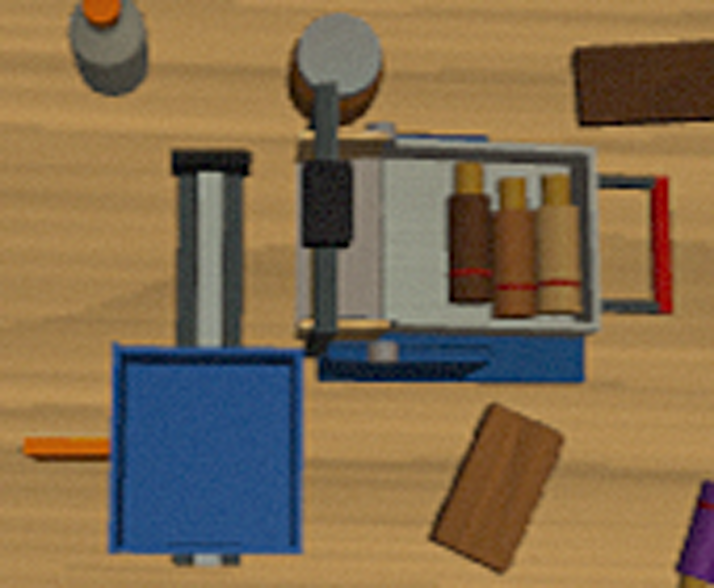

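View pics/c_sc.png

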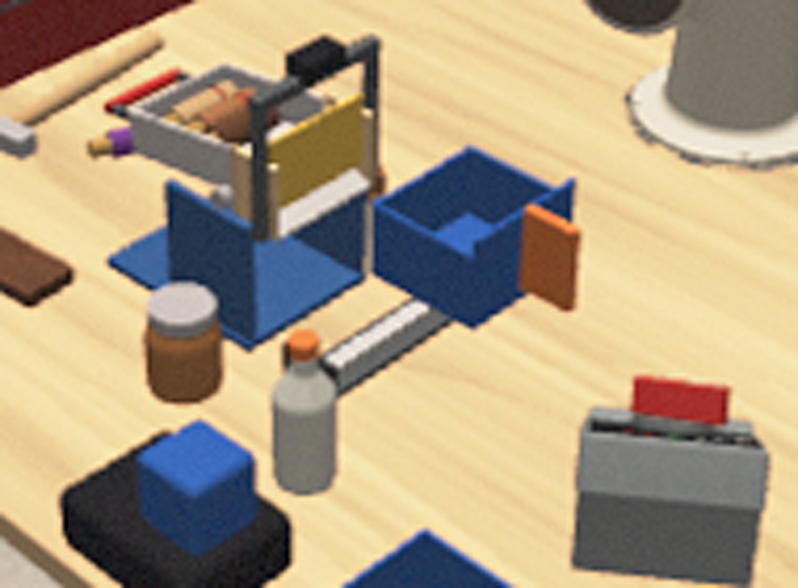

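```bash
cat > h.py <<'E'
from workcell import bot
import cv2,numpy as np
from scipy.spatial.transform import Rotation as Rn
def cam(n,name=None):
    c=bot.read_camera(n); c={k:(np.array(v) if k in("R","t","pixels") else v) for k,v in c.items()}
    if name: cv2.imwrite(f"pics/{name}.png",c["pixels"])
    return c
def ray(c,uv):
    d=c["R"].T@np.array([(uv[0]-c["cx"])/c["fx"],(uv[1]-c["cy"])/c["fy"],1]); return -c["R"].T@c["t"],d/np.linalg.norm(d)
def onz(c,uv,z):
    o,d=ray(c,uv); return o+d*(z-o[2])/d[2]
def onplane(c,uv,p,n):
    o,d=ray(c,uv); return o+d*(n@(p-o))/(n@d)
def proj(c,X):
    p=c["R"]@np.asarray(X)+c["t"]; return np.array([c["fx"]*p[0]/p[2]+c["cx"],c["fy"]*p[1]/p[2]+c["cy"]])
def hsv(c): return cv2.cvtColor(c["pixels"],cv2.COLOR_BGR2HSV)
def red(c): 
    h=hsv(c); return (((h[...,0]<8)|(h[...,0]>172))&(h[...,1]>150)&(h[...,2]>60)).astype(np.uint8)
def orange(c):
    h=hsv(c); return ((h[...,0]>=6)&(h[...,0]<16)&(h[...,1]>200)&(h[...,2]>100)).astype(np.uint8)
def rot(xax,zax):
    z=np.array(zax,float);z/=np.linalg.norm(z);x=np.array(xax,float);x-=z*(x@z);x/=np.linalg.norm(x)
    return Rn.from_matrix(np.column_stack([x,np.cross(z,x),z])).as_rotvec()
E
python3 - <<'E'
from h import *
c=cam("top")
P=lambda L,s,o:[(a/s+o[0],b/s+o[1]) for a,b in L]
# desk
D=P([(78,285),(360,105),(520,325),(255,497)],7,(165,155))
zz=[.128,.128,.042,.042]
W=[onz(c,d,z) for d,z in zip(D,zz)]
for w in W: print("desk",w.round(4))
ctr=np.mean(W,0);print("ctr",ctr)
for n,m,box in[("bar",red(c),(410,170,435,215)),("ear",orange(c),(265,232,300,250)),("sel",red(c),(190,190,230,215))]:
    x0,y0,x1,y1=box; s=np.zeros_like(m); s[y0:y1,x0:x1]=m[y0:y1,x0:x1]
    pts=np.argwhere(s)[:,::-1]
    r=cv2.minAreaRect(pts.astype(np.float32)); print(n,len(pts),pts.min(0),pts.max(0),r, cv2.boxPoints(r).tolist())
    z={"bar":.16,"ear":.129,"sel":.125}[n]
    for q in cv2.boxPoints(r): print(onz(c,q,z).round(4))
    print("mid",onz(c,r[0],z).round(4))
for q in P([(190,160),(230,160),(180,345),(242,345),(212,160),(210,345)],4.2,(270,135)): print("rail",onz(c,q,0.02).round(4))
for q in P([(113,345),(303,345),(303,552),(108,552)],4.2,(270,135)): print("boxrim",onz(c,q,0.104).round(4))
E
```

```text
desk [0.5559 0.4282 0.128 ]
desk [0.6341 0.3203 0.128 ]
desk [0.5572 0.2666 0.042 ]
desk [0.4791 0.3751 0.042 ]
ctr [0.55657917 0.34755659 0.085     ]
bar 131 [425 177] [429 209] ((427.0, 193.0), (32.0, 4.0), 90.0) [[425.0, 177.0], [429.0, 177.0], [429.0, 209.0], [425.0, 209.0]]
[ 0.6264 -0.2727  0.16  ]
[ 0.6267 -0.284   0.16  ]
[ 0.5359 -0.2829  0.16  ]
[ 0.5356 -0.2718  0.16  ]
mid [ 0.5809 -0.2779  0.16  ]
ear 79 [276 239] [295 243] ((285.5, 241.0), (4.0, 19.0), 90.0) [[276.0, 239.0], [295.0, 239.0], [295.0, 243.0], [276.0, 243.0]]
[0.4422 0.1401 0.129 ]
[0.4438 0.0871 0.129 ]
[0.4327 0.0866 0.129 ]
[0.4311 0.1395 0.129 ]
mid [0.4374 0.1133 0.129 ]
sel 234 [194 198] [224 209] ((208.90101623535156, 203.65870666503906), (8.763093948364258, 30.61240577697754), 83.2901611328125) [[193.1876983642578, 201.09556579589844], [223.59043884277344, 197.51878356933594], [224.6143341064453, 206.2218475341797], [194.2115936279297, 209.7986297607422]]
[0.5425 0.38   0.125 ]
[0.5554 0.295  0.125 ]
[0.5306 0.2903 0.125 ]
[0.5177 0.375  0.125 ]
mid [0.5365 0.3351 0.125 ]
rail [0.6578 0.039  0.02  ]
rail [0.6588 0.0091 0.02  ]
rail [0.5184 0.0417 0.02  ]
rail [ 0.5198 -0.004   0.02  ]
rail [0.6583 0.0226 0.02  ]
rail [0.5191 0.0196 0.02  ]
boxrim [0.508  0.0858 0.104 ]
boxrim [ 0.512  -0.0448  0.104 ]
boxrim [ 0.3717 -0.048   0.104 ]
boxrim [0.368  0.0834 0.104 ]
```

```bash
cat >> h.py <<'E'
def face(yaw):
    h=np.array([np.cos(yaw),np.sin(yaw),0]); z=np.array([0,0,1.]); t=np.radians(35)
    n=-h*np.sin(t)+z*np.cos(t); x=h*np.cos(t)+z*np.sin(t); return x,np.cross(n,x),n
E
python3 - <<'E'
from h import *
c=cam("top")
P=lambda L,s,o:[(a/s+o[0],b/s+o[1]) for a,b in L]
C=np.array([.5566,.3476,.085])
x,y,n=face(np.arctan2(.585,.811))
print(x,y,n)
for nm,L,h in[("corn",[(78,285),(360,105),(520,325),(255,497)],0),("disc",[(313,245),(313,405),(235,325),(395,325)],.012),("marks",[(180,378),(168,333),(175,288),(195,245),(232,213),(280,190),(330,187)],0.),("stripe",[(212,370),(295,358)],.043),("bartop",[(205,352),(412,320),(418,355),(208,384)],.043)]:
    for q in P(L,7,(165,155)):
        X=onplane(c,q,C+n*h,n)-C; a=np.arctan2(X@y,X@x); print(nm,round(X@x,4),round(X@y,4),"ang",round(a,3))
TR=Rn.from_rotvec(bot.current_tool_rot()).as_matrix(); w=cam("wrist"); p=np.array(bot.current_ee_pos())
print("cam in tool",(TR.T@(-w["R"].T@w["t"]-p)).round(4),"axes",(TR.T@w["R"].T).round(3).tolist(), TR.round(3).tolist())
E
```

```text
[0.66435025 0.47921688 0.57357644] [-0.5850158  0.8110219  0.       ] [-0.46518305 -0.33555128  0.81915204]
corn 0.0603 0.0675 ang 0.842
corn 0.0605 -0.0667 ang -0.834
corn -0.0597 -0.0668 ang -2.3
corn -0.0596 0.066 ang 2.305
disc 0.0248 -0.0188 ang -0.648
disc -0.0342 0.0212 ang 2.587
disc 0.0139 0.0261 ang 1.08
disc -0.0241 -0.0258 ang -2.322
marks 0.0033 0.0591 ang 1.515
marks 0.0226 0.0514 ang 1.158
marks 0.0372 0.0379 ang 0.794
marks 0.048 0.0208 ang 0.408
marks 0.0511 0.0011 ang 0.021
marks 0.0483 -0.0201 ang -0.393
marks 0.0379 -0.0371 ang -0.774
stripe 0.0139 0.0391 ang 1.229
stripe -0.001 0.0103 ang 1.665
bartop 0.0219 0.0368 ang 1.035
bartop -0.0146 -0.0363 ang -1.954
bartop -0.0289 -0.0297 ang -2.342
bartop 0.0098 0.0437 ang 1.35
cam in tool [-0.0011 -0.0731 -0.171 ] axes [[1.0, 0.0, 0.0], [-0.0, 0.966, 0.259], [-0.0, -0.259, 0.966]] [[0.398, -0.918, -0.0], [-0.918, -0.398, 0.001], [-0.001, -0.0, -1.0]]
```

```bash
python3 - <<'E'
from h import *
C=np.array([.5566,.3476,.085]); x,y,n=face(np.arctan2(.585,.811))
dc=C-0.006*x
for s in (1,-1):
  for val in (0.349,1.396,1.5):
    a=1.396-val; b=np.cos(a)*x+np.sin(a)*y; j=s*np.cross(n,b)
    for h in (.016,.12,.2):
        q=bot.inverse_kinematics(dc+n*h,rot(j,-n)); print(s,val,h,None if q is None else np.round(q,2))
for X in ([.45,-.2,.5],[.5,-.15,.45],[.42,-.1,.5]):
    print(bot.inverse_kinematics(X,bot.current_tool_rot()), bot.inverse_kinematics(X,rot([0,-1,0],[0,0,-1])))
E
```

```text
1 0.349 0.016 [0.26 0.09 2.06 0.48 0.46 2.93]
1 0.349 0.12 None
1 0.349 0.2 None
1 1.396 0.016 [ 0.26  0.09  2.06  0.48  0.46 -2.3 ]
1 1.396 0.12 [ 0.21 -0.23  2.17  0.38  0.67 -2.22]
1 1.396 0.2 [ 0.15 -0.46  2.2   0.35  0.87 -2.19]
1 1.5 0.016 [ 0.26  0.09  2.06  0.48  0.46 -2.2 ]
1 1.5 0.12 [ 0.21 -0.23  2.17  0.38  0.67 -2.12]
1 1.5 0.2 [ 0.15 -0.46  2.2   0.35  0.87 -2.09]
-1 0.349 0.016 [ 0.26  0.09  2.06  0.48  0.46 -0.21]
-1 0.349 0.12 [ 0.21 -0.23  2.17  0.38  0.67 -0.13]
-1 0.349 0.2 [ 0.15 -0.46  2.2   0.35  0.87 -0.1 ]
-1 1.396 0.016 [0.26 0.09 2.06 0.48 0.46 0.84]
-1 1.396 0.12 [ 0.21 -0.23  2.17  0.38  0.67  0.92]
-1 1.396 0.2 [ 0.15 -0.46  2.2   0.35  0.87  0.95]
-1 1.5 0.016 [0.26 0.09 2.06 0.48 0.46 0.94]
-1 1.5 0.12 [ 0.21 -0.23  2.17  0.38  0.67  1.02]
-1 1.5 0.2 [ 0.15 -0.46  2.2   0.35  0.87  1.05]
[-6.64430749e-01 -6.39652634e-02  1.27285714e+00  4.03088118e-04
  1.93317084e+00  4.97678009e-01] [-6.64176561e-01 -6.42738994e-02  1.27315048e+00 -4.44089210e-16
  1.93271607e+00  9.06619765e-01]
[-5.23491061e-01 -1.45149080e-02  1.32320654e+00  4.54790546e-04
  1.83331349e+00  6.38592826e-01] [-5.23212603e-01 -1.47721172e-02  1.32346080e+00 -4.44089210e-16
  1.83290397e+00  1.04758372e+00]
[-5.15499489e-01 -2.22357729e-01  1.41387597e+00  4.76422164e-04
  1.95048334e+00  6.46642951e-01] [-5.15155836e-01 -2.22583168e-01  1.41406292e+00 -4.44089210e-16
  1.95011291e+00  1.05564049e+00]
```

```bash
python3 - <<'E'
from h import *
bot.line_to([.229,-.528,.33],max_speed=.3)
bot.goto([.45,-.2,.5],rot([0,-1,0],[0,0,-1]))
print(bot.current_clock())
c=cam("wrist","w1"); 
import pickle; pickle.dump(c,open("w1.pkl","wb"))
E
```

```text
2.4167
```

View pics/w1.png

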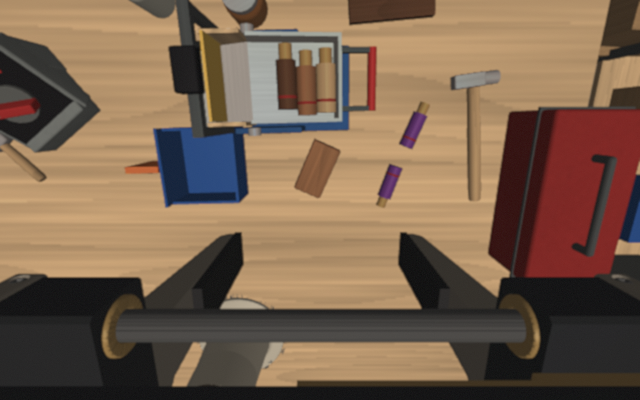

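Candidates (top image): the selector is the red bar at (209,203) on the black face, not the toolbox (555,270) or the red pan bar (427,193). The catch box is the blue tray on the rail with the orange ear at (319,242), not the bin (195,100), the blue cube (298,100), the vise (92,285) or the orange-topped bin (480,95). The pan bar is the red bar at (427,193), beside the pan with the wooden handles; the purple handles at (452,224) and (438,264) are look-alikes. Next is a close look at the desk.

```bash
python3 - <<'E'
from h import *
import pickle
c=pickle.load(open("w1.pkl","rb")); t=cam("top")
# triangulate pan bar
m=red(c); s=np.zeros_like(m); s[40:115,362:382]=m[40:115,362:382]; pw=np.argwhere(s)[:,::-1]; print(pw.min(0),pw.max(0),len(pw))
def tri(a,ua,b,ub):
    o1,d1=ray(a,ua);o2,d2=ray(b,ub); A=np.column_stack([d1,-d2]); k=np.linalg.lstsq(A,o2-o1,rcond=None)[0]
    p,q=o1+d1*k[0],o2+d2*k[1]; return (p+q)/2,np.linalg.norm(p-q)
print(tri(c,pw.mean(0),t,(427,193)))
for v in pw.min(0),pw.max(0): print(onz(c,v,.154))
C=np.array([.5566,.3476,.085]); x,y,n=face(np.arctan2(.585,.811)); dc=C-0.006*x
a=1.396-.30; b=np.cos(a)*x+np.sin(a)*y; j=-np.cross(n,b)
bot.goto(dc+n*.13,rot(j,-n)); 
c=cam("wrist","w2"); pickle.dump(c,open("w2.pkl","wb")); print(bot.current_clock(),bot.current_ee_pos(),dc+n*.13)
E
```

```text
[368  47] [375 109] 454
(array([ 0.58484356, -0.28017904,  0.14751263]), np.float64(0.003989742027530734))
[ 0.62883882 -0.27137145  0.154     ]
[ 0.53899613 -0.28604024  0.154     ]
4.675 [0.49312838 0.30071355 0.18897625] [0.4921401  0.30110303 0.18804831]
```

View pics/w2.png

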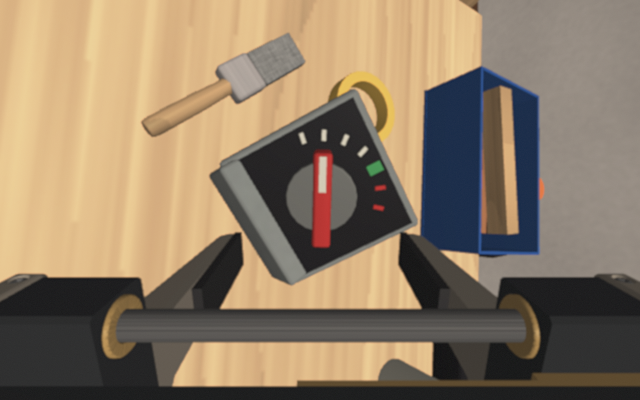

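```bash
python3 - <<'E'
from h import *
import pickle
c=pickle.load(open("w2.pkl","rb"))
p=c["pixels"]; cv2.imwrite("pics/w2c.png",cv2.resize(p[85:290,205:425],None,fx=2.8,fy=2.8,interpolation=cv2.INTER_CUBIC))
t=cam("top")
def tri(a,ua,b,ub):
    o1,d1=ray(a,ua);o2,d2=ray(b,ub); A=np.column_stack([d1,-d2]); k=np.linalg.lstsq(A,o2-o1,rcond=None)[0]
    P,q=o1+d1*k[0],o2+d2*k[1]; return (P+q)/2,np.linalg.norm(P-q)
C=np.array([.5566,.3476,.085]); x,y,n=face(np.arctan2(.585,.811))
M=[(180,378),(168,333),(175,288),(195,245),(232,213),(280,190),(330,187)]
g=p.min(2); hs=hsv(c)
mk=((g>130)).astype(np.uint8); gr=((abs(hs[...,0].astype(int)-65)<20)&(hs[...,1]>90)).astype(np.uint8); rd=red(c)
W=[]
for u,v,m in[(303,139,mk),(324,135,mk),(345,140,mk),(363,152,mk),(375,168,gr),(380,187,rd),(378,208,rd)]:
    s=m[v-8:v+9,u-8:u+9]; q=np.argwhere(s)[:,::-1].mean(0)+[u-8,v-8]; W.append(q)
F=[]
for w,mm in zip(W,M):
    X,e=tri(c,w,t,(mm[0]/7+165,mm[1]/7+155)); d=X-C; Y=onplane(c,w,C,n)-C
    print(np.round(w,1),"tri",(d@x).round(4),(d@y).round(4),(d@n).round(4),round(e,4),"plane",(Y@x).round(4),(Y@y).round(4)); F.append([Y@x,Y@y])
F=np.array(F); ang=1.396-np.arange(7)*.349
# linear similarity: F=c + r*(cos(a+d),sin(a+d))
A=[];b=[]
for (u,v),a in zip(F,ang):
    A+= [[1,0,np.cos(a),-np.sin(a)],[0,1,np.sin(a),np.cos(a)]]; b+=[u,v]
s,res,_,_=np.linalg.lstsq(np.array(A),np.array(b),rcond=None); print("ctr",s[:2],"r",np.hypot(s[2],s[3]),"dyaw",np.arctan2(s[3],s[2]),res)
# bar
s=np.zeros_like(rd); s[148:250,308:338]=rd[148:250,308:338]; s|=0
q=np.argwhere(s)[:,::-1].astype(np.float32); r=cv2.minAreaRect(cv2.convexHull(q)); print(r)
B=[onplane(c,k,C+n*.043,n)-C for k in cv2.boxPoints(r)]
for X in B: print("bar",(X@x).round(4),(X@y).round(4))
E
```

```text
[302.1 137.9] tri 0.0071 0.0578 0.0096 0.0012 plane 0.0067 0.058
[323.5 135. ] tri 0.0256 0.0508 0.0074 0.0018 plane 0.026 0.0512
[344.6 139.5] tri 0.0407 0.0377 0.0081 0.0031 plane 0.042 0.0382
[362.3 151.1] tri 0.051 0.0207 0.0068 0.0025 plane 0.0522 0.0207
[374.8 167.8] tri 0.0545 0.001 0.0079 0.003 plane 0.0562 0.0005
[379.8 187.5] tri 0.051 -0.0195 0.0043 0.0033 plane 0.0525 -0.0195
[378.  207.3] tri 0.041 -0.0366 0.0051 0.0033 plane 0.0424 -0.0373
ctr [-2.86042417e-03  3.82673549e-05] r 0.05881180320799951 dyaw 0.00920802177525559 [1.64331667e-07]
((321.973388671875, 198.49964904785156), (19.104969024658203, 97.17803192138672), 0.7638984322547913)
bar -0.0273 -0.0291
bar 0.0134 0.0465
bar 0.0273 0.0391
bar -0.0123 -0.0372
```

View pics/w2c.png

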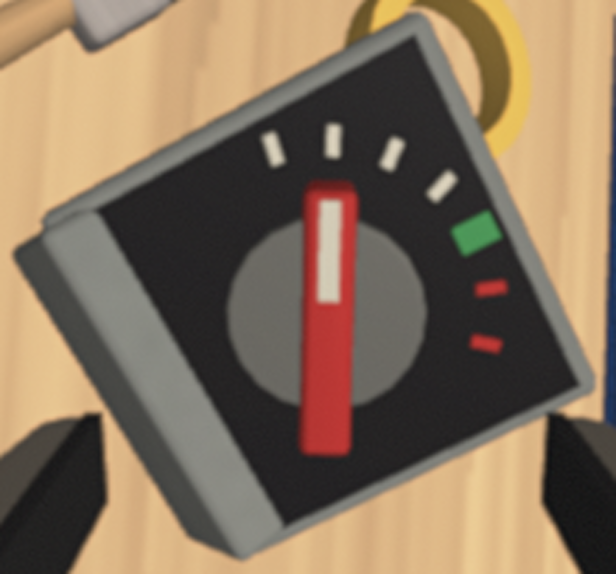

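```bash
python3 - <<'E'
from h import *
import pickle
c=pickle.load(open("w2.pkl","rb")); C0=np.array([.5566,.3476,.085]); 
yaw=np.arctan2(.585,.811)+.009; x,y,n=face(yaw); C=C0+.006*n
rd=red(c)
W=[[302.1,137.9],[323.5,135],[344.6,139.5],[362.3,151.1],[374.8,167.8],[379.8,187.5],[378,207.3]]
F=np.array([[ (onplane(c,w,C,n)-C0)@x,(onplane(c,w,C,n)-C0)@y] for w in W]); ang=1.396-np.arange(7)*.349
A=[];b=[]
for (u,v),a in zip(F,ang):
    A+= [[1,0,np.cos(a),-np.sin(a)],[0,1,np.sin(a),np.cos(a)]]; b+=[u,v]
s,res,_,_=np.linalg.lstsq(np.array(A),np.array(b),rcond=None); print("ctr",s[:2],"r",np.hypot(s[2],s[3]),"dyaw",np.arctan2(s[3],s[2]))
# bar top face: stripe & top edges by row scan between rows 160..240
for hh,name in((.043,"top"),):
    L=[];Rr=[]
    for v in range(160,244,6):
        u=np.nonzero(rd[v,300:345])[0]+300; L.append([u.min()-.5+.5,v]);Rr.append([u.max()+.5-.0,v])
    L=np.array(L);Rr=np.array(Rr); mid=(L+Rr)/2
    X=np.array([[(onplane(c,m,C+hh*n,n)-C0)@k for k in(x,y)] for m in mid]); wd=[np.linalg.norm(onplane(c,a,C+hh*n,n)-onplane(c,b_,C+hh*n,n)) for a,b_ in zip(L,Rr)]
    vx,vy,px,py=cv2.fitLine(X.astype(np.float32),cv2.DIST_L2,0,.01,.01).ravel(); a=np.arctan2(vy,vx); a=a if a>-.5 else a+np.pi
    print("width",np.mean(wd).round(4),"ang",a,"val",1.396-a, "perp off of line from ctr",(np.array([px,py])-s[:2])@[-np.sin(a),np.cos(a)])
rows=[v for v in range(140,260) if rd[v,312:332].sum()>8]; print(rows[0],rows[-1])
for v in rows[0],rows[-1]+1:
    for hh in (.043,.036,.012): X=onplane(c,(322,v),C+hh*n,n)-C0; print(v,hh,X@x-s[0],X@y-s[1])
E
```

```text
ctr [-0.00225574  0.0013827 ] r 0.057691349197968214 dyaw 0.0016681398182810813
width 0.0144 ang 1.0675716 val 0.3284284 perp off of line from ctr -0.00037945096886400544
150 247
150 0.043 0.0226779566160677 0.04222980828692683
150 0.036 0.02242161442888866 0.04159916163737457
150 0.012 0.021542726929989046 0.039436944553195394
248 0.043 -0.01654443630892295 -0.032954433079341205
248 0.036 -0.017891513288151847 -0.03567587689236319
248 0.012 -0.022510062931222406 -0.04500654139415248
```

```bash
cat >> h.py <<'E'
YAW=np.arctan2(.585,.811)+.0107; FX,FY,FN=face(YAW); C0=np.array([.5566,.3476,.085])
DC=C0-.00226*FX+.0014*FY   # +h*FN ; true face ~ +.006
def dial(val,h,off=-.0004):
    a=1.396-val; b=np.cos(a)*FX+np.sin(a)*FY; p=np.cross(FN,b); return DC+off*p+h*FN, rot(-p,-FN)
E
python3 - <<'E'
from h import *
bot.set_gripper(.5,20)
F=lambda s:print(s,round(bot.current_clock(),2),"F",np.round(bot.current_contact_force(),2),"M",np.round(bot.current_ft_torque(),2))
F("a")
p,r=dial(.335,.06); bot.line_to(p,r,max_speed=.15)
F("b")
for h in (.045,.035,.028,.024):
    p,r=dial(.335,h); bot.line_to(p,r,max_speed=.06); F(h)
    f=np.array(bot.current_contact_force())
    if abs(f@FN)>8: print("contact");break
cam("wrist","w3")
E
```

```text
a 5.53 F [-0.15  0.93  0.1 ] M [-0.2   0.15 -0.01]
b 6.15 F [-0.12 -0.43 -0.38] M [-0.23  0.12 -0.04]
0.045 6.55 F [-0.21 -0.72 -0.82] M [-0.21  0.14  0.01]
0.035 6.87 F [-0.45  0.6  -0.38] M [-0.2   0.15  0.02]
0.028 7.13 F [-0.28  0.69 -0.01] M [-0.24  0.16 -0.06]
0.024 7.38 F [-0.44 -0.14  0.02] M [-0.16  0.2  -0.  ]
```

View pics/w3.png

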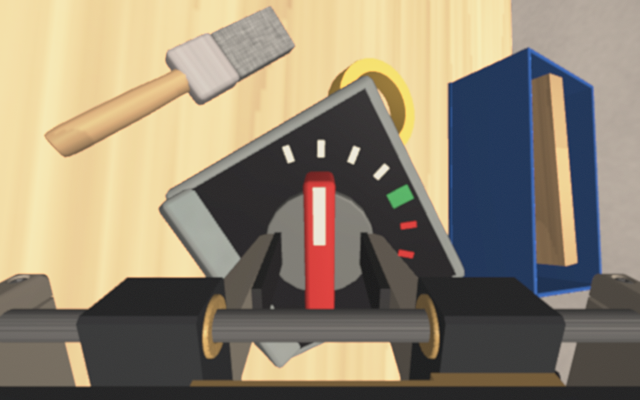

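The bar stands centred between the jaws (column 320), striped end at the second mark (321,148). I'll close on it and turn three clicks.

```bash
python3 - <<'E'
from h import *
def F(s):
    f=np.array(bot.current_contact_force()); m=np.array(bot.current_ft_torque())
    print(s,round(bot.current_clock(),2),"F",np.round(f,1),"M.n",round(m@FN,3),"op",round(bot.current_opening(),3))
bot.set_gripper(0.0,25); F("closed")
for v in (.5236,.698):
    p,r=dial(v,.024); bot.line_to(p,r,max_speed=.05); F(v)
bot.hold(.2);F("h"); cam("wrist","w4")
E
```

```text
closed 7.99 F [-3.7 -2.4  2.1] M.n 0.027 op 0.17
0.5236 8.33 F [-4.2 -1.   2.1] M.n 0.027 op 0.17
0.698 8.66 F [-3.4 -0.4  1.4] M.n 0.009 op 0.17
h 8.86 F [-2.6 -0.5  1. ] M.n 0.087 op 0.173
```

View pics/w4.png

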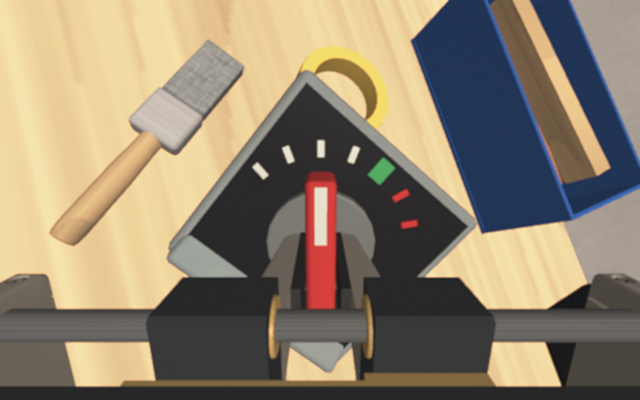

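Striped end now at the third mark (321,148), with low forces. Two more clicks.

```bash
python3 - <<'E'
from h import *
def F(s):
    f=np.array(bot.current_contact_force()); m=np.array(bot.current_ft_torque())
    print(s,round(bot.current_clock(),2),"F",np.round(f,1),"M.n",round(m@FN,3),"op",round(bot.current_opening(),3))
for v in (.873,1.047,1.2217,1.392):
    p,r=dial(v,.024); bot.line_to(p,r,max_speed=.05); F(v)
    if v in(1.047,1.392): bot.hold(.25); F("h")
bot.set_gripper(.45); F("open"); cam("wrist","w5"); cam("top","t5")
E
python3 -c "
import cv2;a=cv2.imread('pics/t5.png');cv2.imwrite('pics/t5c.png',cv2.resize(a[140:270,160:440],None,fx=2.8,fy=2.8,interpolation=cv2.INTER_CUBIC))"
```

```text
0.873 9.23 F [-2.8  0.3 -0.6] M.n -0.033 op 0.168
1.047 9.56 F [ 0.3  1.7 -0.5] M.n 0.081 op 0.169
h 9.81 F [ 2.1  1.4 -1.3] M.n 0.115 op 0.173
1.2217 10.13 F [ 3.7  0.2 -3.7] M.n 0.018 op 0.173
1.392 10.45 F [ 5.4  0.2 -3.2] M.n 0.054 op 0.174
h 10.7 F [ 5.9 -1.2 -4. ] M.n -0.017 op 0.172
open 11.25 F [ 0.2 -0.3 -0.8] M.n 0.048 op 0.449
```

View pics/w5.png

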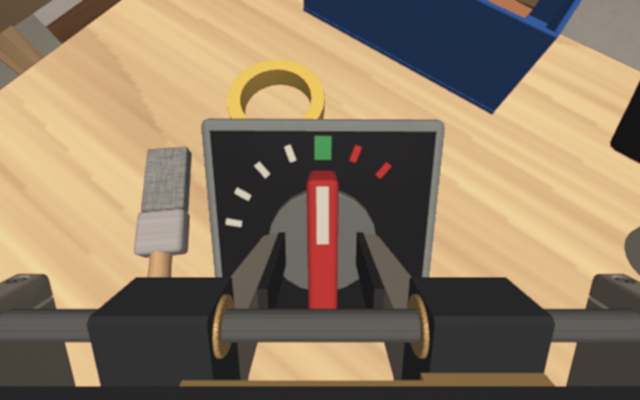

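View pics/t5c.png

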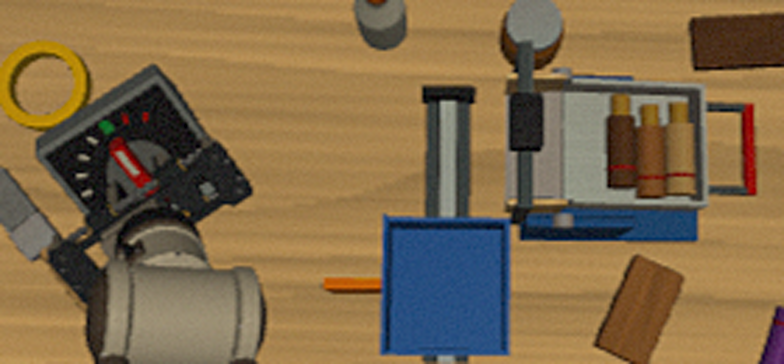

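Selector on green: striped end at (323,175), pointing at the green mark (323,148). The gate is now up. I'll back off and go to the ear.

```bash
python3 - <<'E'
from h import *
import pickle
p,r=dial(1.396,.14); bot.line_to(p,r,max_speed=.25)
ty=.02; ux=np.array([np.cos(ty),np.sin(ty),0])
E0=np.array([.437,.1155,.20])
for s in(1,-1): print(s,bot.inverse_kinematics(E0,rot(s*ux,[0,0,-1])),bot.inverse_kinematics(E0+.14*ux,rot(s*ux,[0,0,-1])))
E
```

```text
1 [-1.00822540e-02 -1.59725204e-01  1.94420239e+00 -4.44089210e-16
  1.35711547e+00 -3.00822540e-02] [-2.77421425e-03  2.04951277e-01  1.57317049e+00 -4.44089210e-16
  1.36347089e+00 -2.27742143e-02]
-1 None None
```

```bash
python3 - <<'E'
from h import *
import pickle
ty=.02; ux=np.array([np.cos(ty),np.sin(ty),0])
bot.goto([.437,.1155,.20],rot(ux,[0,0,-1])); print(bot.current_clock(),bot.current_ee_pos())
c=cam("wrist","w6"); pickle.dump(c,open("w6.pkl","wb"))
m=orange(c); k,l,st,ce=cv2.connectedComponentsWithStats(m)
for i in range(1,k):
    if st[i,4]>80: print(st[i],ce[i])
E
```

```text
12.8667 [0.43659578 0.11614975 0.19844948]
```

View pics/w6.png

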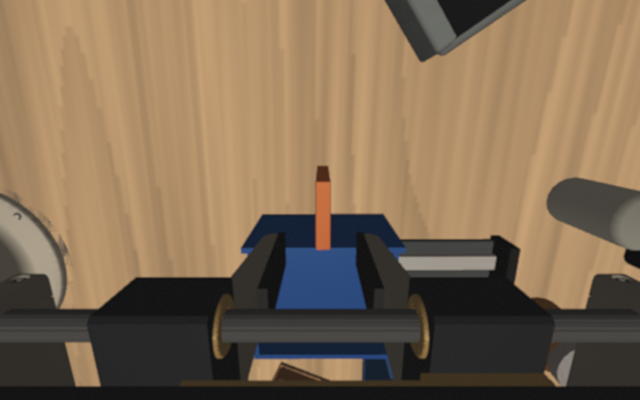

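```bash
python3 - <<'E'
from h import *
import pickle
c=pickle.load(open("w6.pkl","rb"))
for q in[(316,181),(329.5,181),(317,249),(330.5,249),(323.3,215)]: print(onz(c,q,.129).round(4))
print("rail stop",onz(c,(518,262),.03))
E
```

```text
[0.4324 0.1437 0.129 ]
[0.4431 0.1439 0.129 ]
[0.4342 0.0861 0.129 ]
[0.4455 0.0863 0.129 ]
[0.4388 0.1159 0.129 ]
rail stop [0.67303846 0.03167807 0.03      ]
```

```bash
python3 - <<'E'
from h import *
ty=.025; ux=np.array([np.cos(ty),np.sin(ty),0]); r=rot(ux,[0,0,-1])
def F(s):
    print(s,round(bot.current_clock(),2),"F",np.round(bot.current_contact_force(),1),"op",round(bot.current_opening(),3),"p",np.round(bot.current_ee_pos(),4))
p=np.array([.4388,.120,.088])
bot.line_to(p+[0,0,.06],r,max_speed=.15); bot.line_to(p,max_speed=.12); F("down")
bot.set_gripper(0,15); F("grip")
q=p+.09*ux; 
bot.line_to(q,max_speed=.08); F("90mm")
for d in np.arange(.095,.145,.005):
    bot.line_to(p+d*ux,max_speed=.05); f=bot.current_contact_force(); F(round(d,3))
    if abs(f[0])>9: break
cam("top","t7")
E
```

```text
down 14.07 F [0.  0.4 0.4] op 0.448 p [0.4396 0.12   0.0889]
grip 14.62 F [-2.  -0.6  2.2] op 0.129 p [0.4389 0.12   0.0883]
90mm 15.89 F [ 2.7 -1.6  3.8] op 0.13 p [0.5296 0.1221 0.0883]
0.095 16.14 F [ 2.5 -1.8  4.6] op 0.131 p [0.5345 0.1222 0.0884]
0.1 16.39 F [ 1.6 -1.4  4.6] op 0.129 p [0.5393 0.1223 0.0883]
0.105 16.64 F [ 1.7 -2.   5.2] op 0.132 p [0.5443 0.1224 0.0883]
0.11 16.89 F [ 2.2 -1.7  4.6] op 0.124 p [0.5492 0.1225 0.0883]
0.115 17.14 F [ 1.1 -3.   4.9] op 0.129 p [0.5542 0.1226 0.0883]
0.12 17.39 F [ 1.4 -2.2  5.4] op 0.132 p [0.5592 0.1228 0.0883]
0.125 17.64 F [ 2.  -2.9  5.1] op 0.132 p [0.5642 0.1229 0.0883]
0.13 17.89 F [ 1.2 -3.9  4.9] op 0.129 p [0.5692 0.123  0.0883]
0.135 18.14 F [-0.8 -3.   6.3] op 0.128 p [0.5738 0.1231 0.0883]
0.14 18.39 F [-18.6  -4.4  18. ] op 0.135 p [0.5737 0.1233 0.0876]
```

```bash
python3 - <<'E'
from h import *
ty=.025; ux=np.array([np.cos(ty),np.sin(ty),0])
p=np.array([.4388,.120,.088])+.137*ux
bot.line_to(p,max_speed=.05); print(bot.current_contact_force().round(1) if hasattr(bot.current_contact_force(),'round') else bot.current_contact_force())
bot.set_gripper(.45); 
bot.line_to(p+[0,0,.09],max_speed=.2)
c=cam("top","t8"); print(bot.current_clock(),bot.current_ee_pos())
a=c["pixels"];cv2.imwrite('pics/t8c.png',cv2.resize(a[140:270,260:440],None,fx=4,fy=4,interpolation=cv2.INTER_CUBIC))
cam("wrist","w8")
E
```

```text
[-7.2 -2.1  7.7]
19.9417 [0.57458543 0.123381   0.17605526]
```

View pics/t8c.png

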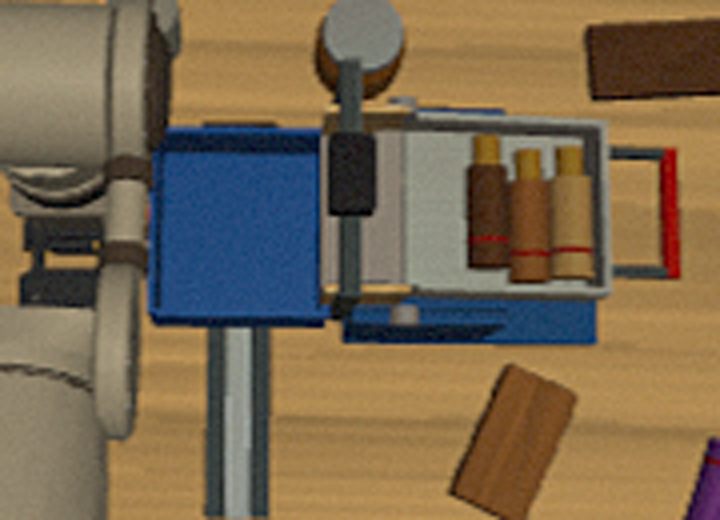

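View pics/w8.png

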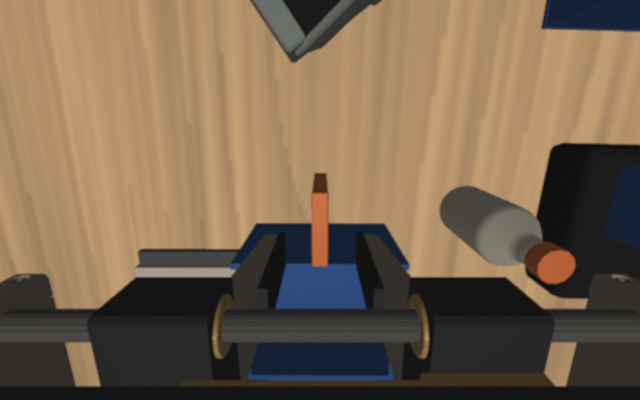

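```bash
cat >> h.py <<'E'
HY=.02
def setfeed(bar,yaw):
    global BAR0,HX,HYV,HINGE
    BAR0=np.array(bar,float); HX=np.array([np.cos(yaw),np.sin(yaw),0]); HYV=np.array([-np.sin(yaw),np.cos(yaw),0])
    HINGE=BAR0+HYV*np.sqrt(.187**2-.006**2); HINGE[2]=.160
def panpose(th,tilt0,back=.0,tw=1.0):
    a=th-.032; b=HINGE+.187*(-np.cos(a)*HYV+np.sin(a)*np.array([0,0,1.]))
    b[2]+=BAR0[2]-.154
    ph=tilt0+tw*th; z=-(np.sin(ph)*HYV+np.cos(ph)*np.array([0,0,1.])); x=-(np.cos(ph)*HYV-np.sin(ph)*np.array([0,0,1.]))
    return b+z*(.019-back), rot(x,z)
E
python3 - <<'E'
import h
from h import *
import pickle
c=pickle.load(open("w1.pkl","rb"));m=red(c); s=np.zeros_like(m); s[40:115,362:382]=m[40:115,362:382]
P=[]
for v in range(50,108,3):
    u=np.nonzero(s[v])[0]; P.append(onz(c,(u.mean(),v),.154)[:2])
vx,vy,px,py=cv2.fitLine(np.array(P,np.float32),cv2.DIST_L2,0,.01,.01).ravel(); print("bar yaw",np.arctan2(vy*np.sign(vx),abs(vx)),px,py)
h.setfeed([.583,-.2785,.154],.02)
for t0 in(0,-.3):
  for th in(0,.4,.75,.85):
    p,r=panpose(th,t0); q=bot.inverse_kinematics(p,r); print(t0,th,p.round(3),None if q is None else np.round(q,2))
  p,r=panpose(0,t0,.1); print(np.round(bot.inverse_kinematics(p,r),2))
E
```

```text
bar yaw 0.027081609 0.58394265 -0.27829656
0 0 [ 0.583 -0.279  0.135] [-0.63  0.4   1.46  0.    1.28  0.92]
0 0.4 [ 0.583 -0.273  0.21 ] [-0.45  0.24  1.56 -0.39  1.18  1.22]
0 0.75 [ 0.582 -0.245  0.269] [-0.25  0.19  1.62 -0.78  1.21  1.54]
0 0.85 [ 0.582 -0.234  0.284] [-0.19  0.2   1.63 -0.89  1.24  1.63]
[-0.63  0.33  1.36  0.    1.46  0.92]
-0.3 0 [ 0.583 -0.273  0.136] [-0.74  0.53  1.32  0.22  1.5   0.78]
-0.3 0.4 [ 0.583 -0.268  0.208] [-0.58  0.3   1.45 -0.08  1.34  0.99]
-0.3 0.75 [ 0.582 -0.241  0.266] [-0.38  0.18  1.54 -0.43  1.27  1.27]
-0.3 0.85 [ 0.582 -0.229  0.28 ] [-0.31  0.16  1.55 -0.54  1.27  1.36]
[-0.77  0.5   1.17  0.21  1.69  0.79]
```

```bash
python3 - <<'E'
import h
from h import *
import pickle
h.setfeed([.5835,-.2785,.154],.027)
bot.line_to([.5746,.1234,.40],max_speed=.35)
p,r=panpose(0,-.25,.16)
m=p.copy(); m[2]=.42
print(p, bot.inverse_kinematics(m,r))
bot.goto(m,r); bot.set_gripper(.36)
p,r=panpose(0,-.25,.10); bot.line_to(p,r,max_speed=.25)
print(bot.current_clock(),bot.current_ee_pos(),p)
c=cam("wrist","w9"); pickle.dump(c,open("w9.pkl","wb"))
E
```

```text
[ 0.58444177 -0.31337179  0.29063367] [-0.76095777  0.49491119  0.80164895  0.19462504  2.01664887  0.8518519 ]
23.6333 [ 0.58474787 -0.29921809  0.23451273] [ 0.58404102 -0.29853296  0.23249893]
```

View pics/w9.png

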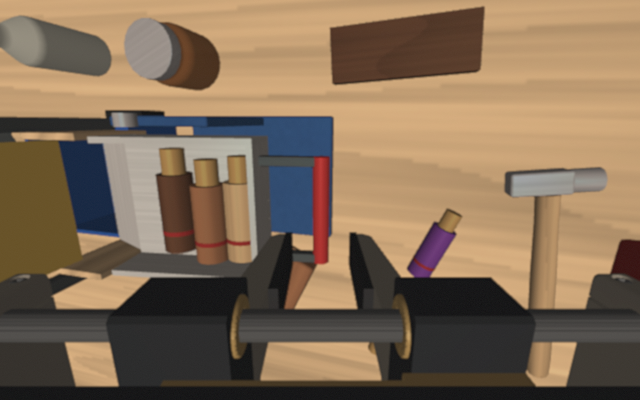

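```bash
python3 - <<'E'
import h
from h import *
import pickle
c=pickle.load(open("w9.pkl","rb"));m=red(c); s=np.zeros_like(m); s[150:270,305:335]=m[150:270,305:335]
q=np.argwhere(s)[:,::-1]; print(q.min(0),q.max(0))
P=[]
for v in range(160,258,4):
    u=np.nonzero(s[v])[0]
    P.append(onz(c,((u.min()+u.max())/2,v),.154)[:2])
vx,vy,px,py=cv2.fitLine(np.array(P,np.float32),cv2.DIST_L2,0,.01,.01).ravel(); print("yaw",np.arctan2(vy*np.sign(vx),abs(vx)))
print(onz(c,(321,q[:,1].min()),.16),onz(c,(321,q[:,1].max()+1),.154),onz(c,(321,209),.154))
E
```

```text
[313 157] [328 263]
yaw 0.023861768
[ 0.62877766 -0.27832013  0.16      ] [ 0.53305752 -0.27954591  0.154     ] [ 0.58405979 -0.27809002  0.154     ]
```

```bash
python3 - <<'E'
import h
from h import *
h.setfeed([.5825,-.2787,.154],.025)
def F(s):
    print(s,round(bot.current_clock(),2),"F",np.round(bot.current_contact_force(),1),"op",round(bot.current_opening(),3),"p",np.round(bot.current_ee_pos(),4))
p,r=panpose(0,-.25,.0); bot.line_to(p,r,max_speed=.12); F("down")
bot.set_gripper(0,40); F("grip"); 
if bot.current_opening()<.1: raise SystemExit("missed")
for th in (.07,.14,.21,.28):
    p,r=panpose(th,-.25); bot.line_to(p,r,max_speed=.08); F(th)
cam("scene","s10"); c=cam("top","t10")
a=c["pixels"];cv2.imwrite('pics/t10c.png',cv2.resize(a[140:270,260:440],None,fx=4,fy=4,interpolation=cv2.INTER_CUBIC))
E
```

```text
down 24.67 F [-0.3  0.3  0.4] op 0.362 p [ 0.583  -0.2746  0.1367]
grip 25.11 F [-0.1 -0.9  2.3] op 0.141 p [ 0.5827 -0.2744  0.1362]
0.07 25.42 F [ 2.  -3.2 -2.9] op 0.143 p [ 0.5827 -0.2757  0.1486]
0.14 25.73 F [ 2.9 -4.5 -1.7] op 0.139 p [ 0.5827 -0.276   0.1612]
0.21 26.03 F [ 2.7 -4.9 -2. ] op 0.144 p [ 0.5827 -0.2755  0.1739]
0.28 26.34 F [ 3.4 -4.5 -1.7] op 0.141 p [ 0.5826 -0.2741  0.1867]
```

View pics/t10c.png

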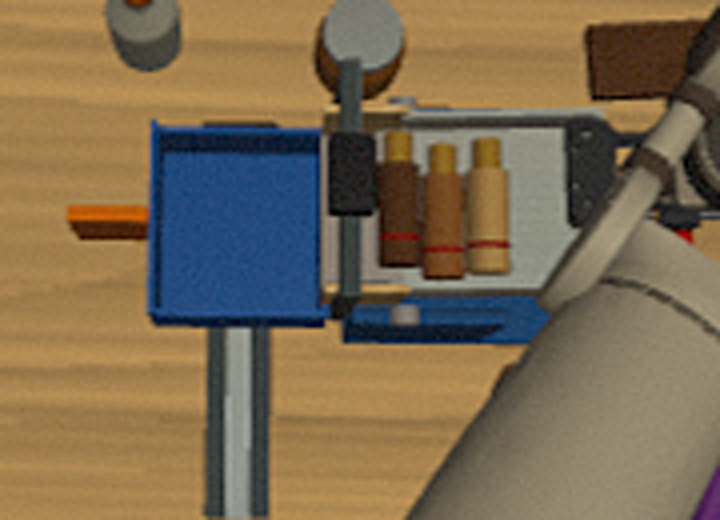

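Works: the pan is lifting and the handles are rolling towards the gate (crop 398–490, 200). I'll continue up.

```bash
python3 - <<'E'
import h
from h import *
h.setfeed([.5825,-.2787,.154],.025)
def F(s):
    print(s,round(bot.current_clock(),2),"F",np.round(bot.current_contact_force(),1),"op",round(bot.current_opening(),3),"p",np.round(bot.current_ee_pos(),4))
for th in (.35,.42,.49,.56,.63):
    p,r=panpose(th,-.25); bot.line_to(p,r,max_speed=.06); F(th)
bot.hold(.8)
cam("scene","s11"); c=cam("top","t11")
a=c["pixels"];cv2.imwrite('pics/t11c.png',cv2.resize(a[140:270,260:440],None,fx=4,fy=4,interpolation=cv2.INTER_CUBIC))
E
```

```text
0.35 26.81 F [ 3.  -4.9 -0.6] op 0.143 p [ 0.5826 -0.2718  0.1992]
0.42 27.18 F [ 3.9 -4.8  0. ] op 0.14 p [ 0.5825 -0.2686  0.2117]
0.49 27.54 F [ 3.6 -5.2  0.4] op 0.137 p [ 0.5824 -0.2645  0.224 ]
0.56 27.91 F [ 3.6 -4.6  0.5] op 0.143 p [ 0.5822 -0.2597  0.2359]
0.63 28.27 F [ 3.8 -4.2  2. ] op 0.141 p [ 0.5822 -0.2539  0.2475]
```

View pics/t11c.png

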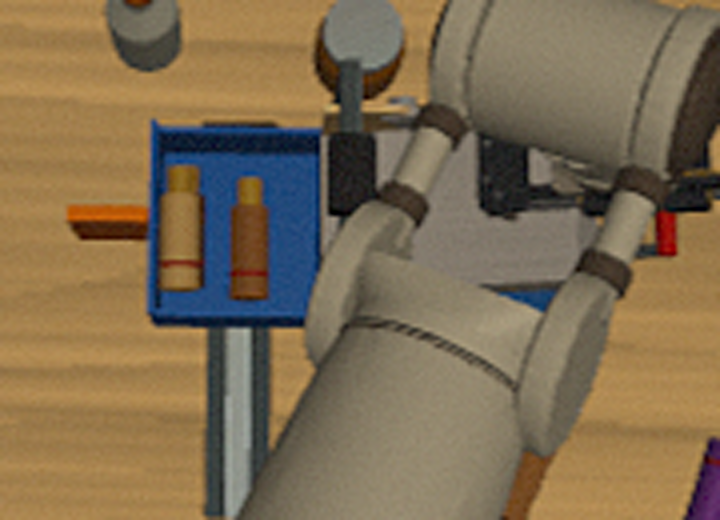

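```bash
python3 -c "
import cv2;a=cv2.imread('pics/s11.png');cv2.imwrite('pics/s11c.png',cv2.resize(a[130:260,230:390],None,fx=4.5,fy=4.5,interpolation=cv2.INTER_CUBIC))"
```

```text
(no output)
```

View pics/s11c.png

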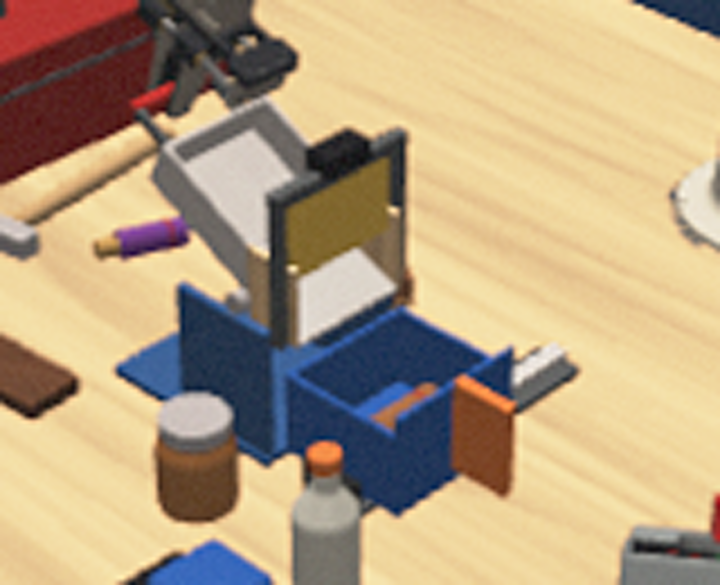

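```bash
python3 - <<'E'
import h
from h import *
h.setfeed([.5825,-.2787,.154],.025)
def F(s):
    print(s,round(bot.current_clock(),2),"F",np.round(bot.current_contact_force(),1),"op",round(bot.current_opening(),3))
for th in (.7,.78):
    p,r=panpose(th,-.25); bot.line_to(p,r,max_speed=.06); F(th)
bot.hold(.6)
s=cam("scene","s12"); c=cam("top","t12"); w=cam("wrist","w12")
a=c["pixels"];b=s["pixels"]
cv2.imwrite('pics/t12c.png',np.hstack([cv2.resize(a[160:230,285:375],(400,311),interpolation=cv2.INTER_CUBIC),cv2.resize(b[140:250,260:390],(368,311),interpolation=cv2.INTER_CUBIC)]))
E
```

```text
0.7 29.54 F [ 3.8 -5.4  1.9] op 0.138
0.78 29.93 F [ 4.9 -4.4  1.6] op 0.14
```

View pics/t12c.png

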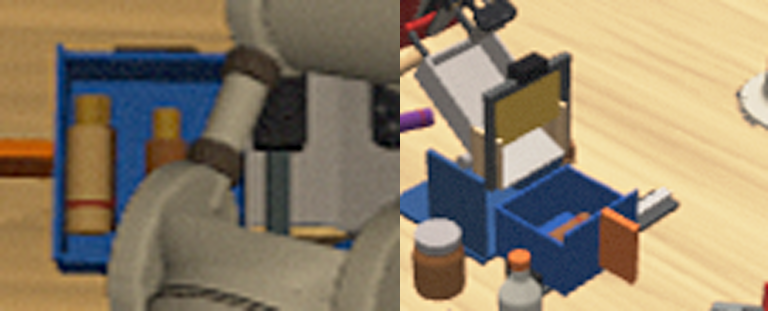

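View pics/w12.png

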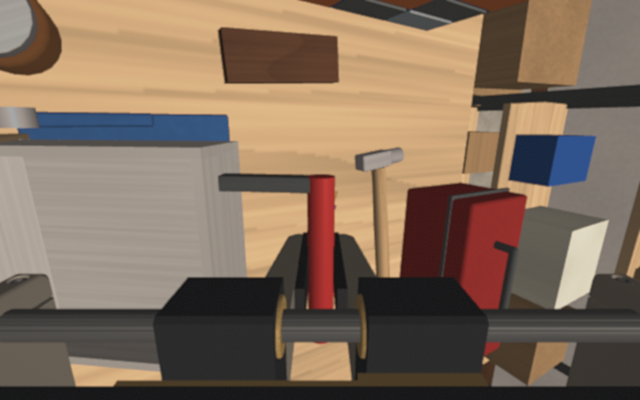

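```bash
python3 - <<'E'
import cv2,numpy as np
a=cv2.imread("pics/t11.png")[165:225,292:350]; b=cv2.imread("pics/s12.png")[155:225,280:350]
f=lambda i:np.clip(cv2.resize(i,(395,400),interpolation=cv2.INTER_CUBIC).astype(float)*1.8,0,255).astype(np.uint8)
cv2.imwrite("pics/z.png",np.hstack([f(a),f(b)]))
E
```

```text
(no output)
```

View pics/z.png

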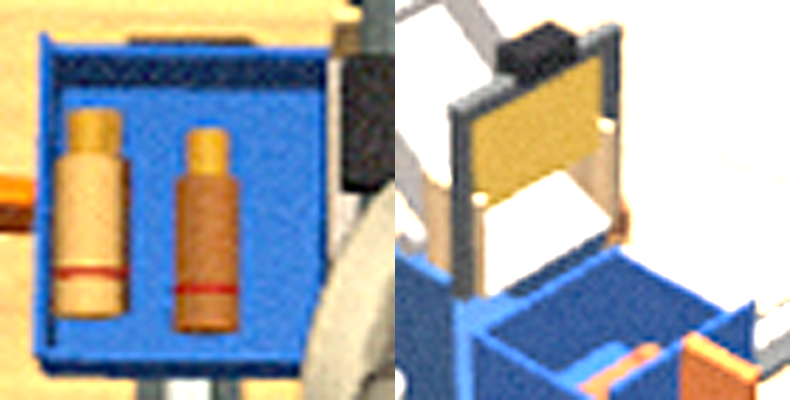

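The pan and chute look empty. The light and mid handles are visible in the box; the dark one seems to lie under the light one (dark sliver at its right side). I'll lower the pan, then look straight into the box.

```bash
python3 - <<'E'
import h
from h import *
h.setfeed([.5825,-.2787,.154],.025)
def F(s):
    print(s,round(bot.current_clock(),2),"F",np.round(bot.current_contact_force(),1),"op",round(bot.current_opening(),3),"p",np.round(bot.current_ee_pos(),4))
for th in (.65,.52,.39,.26,.13,.05,.02,0.0,-.008):
    p,r=panpose(th,-.25); bot.line_to(p,r,max_speed=.1 if th>.1 else .04)
    if th<.3:F(th)
E
```

```text
0.26 32.25 F [ 4.8 -4.1 -1.3] op 0.139 p [ 0.5826 -0.2749  0.1814]
0.13 32.64 F [ 4.6 -4.  -2. ] op 0.14 p [ 0.5826 -0.2761  0.1574]
0.05 33.16 F [ 4.4 -4.2 -3. ] op 0.139 p [ 0.5826 -0.2753  0.1432]
0.02 33.45 F [ 4.7 -4.7 -2.1] op 0.142 p [ 0.5826 -0.2747  0.1376]
0.0 33.7 F [ 1.3 -2.8  5.8] op 0.145 p [ 0.5827 -0.2743  0.1362]
-0.008 33.95 F [-3.  -1.9 11.8] op 0.138 p [ 0.5827 -0.2742  0.1362]
```

```bash
python3 - <<'E'
import h
from h import *
h.setfeed([.5825,-.2787,.154],.025)
p,r=panpose(0,-.25); bot.line_to(p,r,max_speed=.04); print(bot.current_contact_force())
bot.set_gripper(.36); 
p,r=panpose(0,-.25,.12); bot.line_to(p,r,max_speed=.2)
p[2]=.42; bot.line_to(p,max_speed=.35)
bot.goto([.56,.0,.42],rot([1,.02,0],[0,0,-1]))
print(bot.current_clock())
w=cam("wrist","w13"); c=cam("top","t13"); s=cam("scene","s13")
cv2.imwrite('pics/s13c.png',cv2.resize(s["pixels"][130:260,230:390],None,fx=4.5,fy=4.5,interpolation=cv2.INTER_CUBIC))
E
```

```text
[ 0.71620716 -3.117884    6.19726028]
37.25
```

View pics/w13.png

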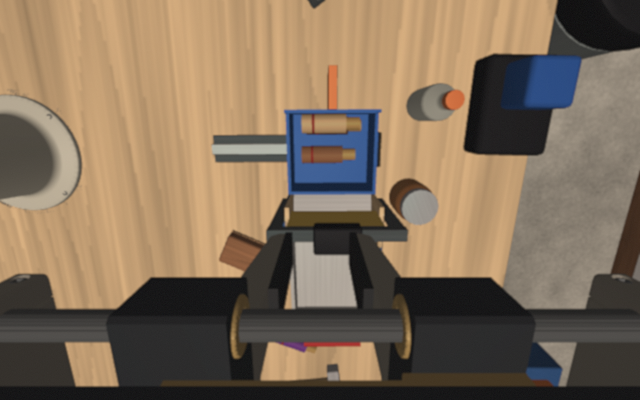

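View pics/s13c.png

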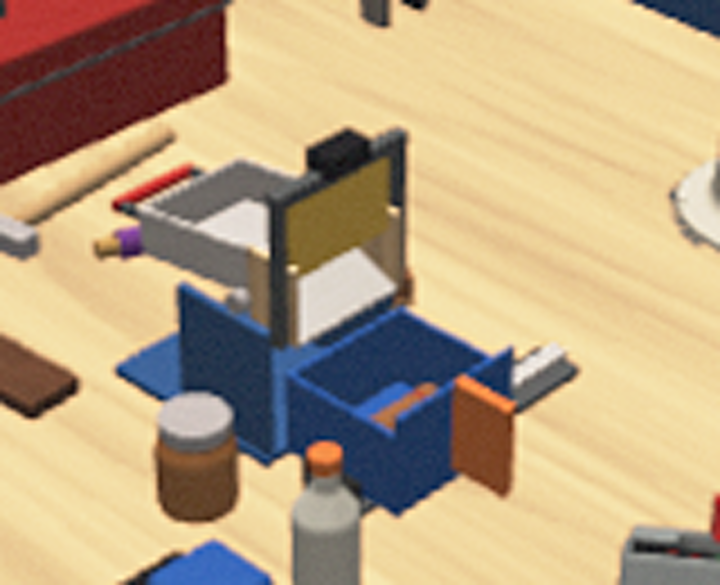

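```bash
python3 - <<'E'
from h import *
a=cv2.imread("pics/w13.png")[100:205,275:395]
bot.goto([.56,-.14,.42],rot([1,.02,0],[0,0,-1])); print(bot.current_clock())
b=cam("wrist","w14")["pixels"][30:180,255:400]
f=lambda i:np.clip(cv2.resize(i,(395,390),interpolation=cv2.INTER_CUBIC).astype(float)*1.5,0,255).astype(np.uint8)
cv2.imwrite("pics/z2.png",np.hstack([f(a),f(b)]))
E
```

```text
38.0167
```

View pics/z2.png

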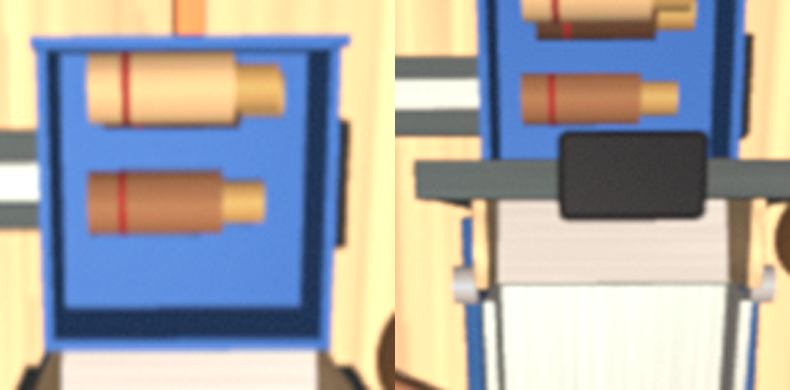

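View pics/w14.png

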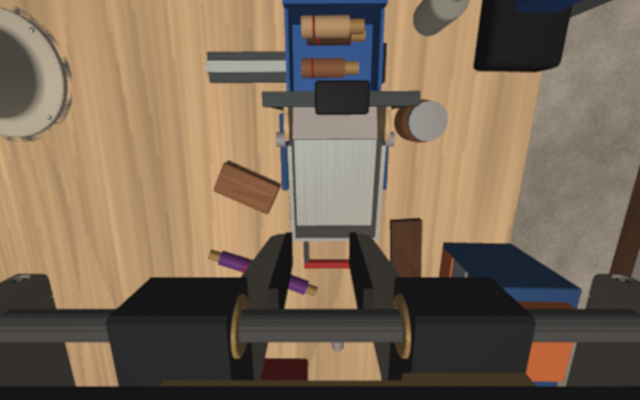

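The oblique view shows the dark handle (band and ferrule) under the light one in the box, beside the mid one; pan and chute are empty. Last, I'll check the selector and box.

```bash
python3 - <<'E'
from h import *
c=cam("top","t15"); a=c["pixels"]
cv2.imwrite("pics/t15c.png",cv2.resize(a[140:265,160:440],None,fx=2.8,fy=2.8,interpolation=cv2.INTER_CUBIC)); print(bot.current_contact_force(),bot.current_clock())
E
```

```text
[-0.80658742  0.00811162  0.12122379] 38.1167
```

View pics/t15c.png

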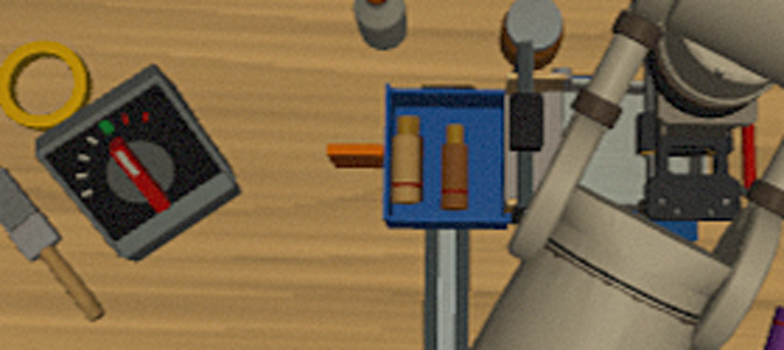

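The selector points at green (107,128), the box sits against the stop (445,88), and the arm is clear.

```bash
python3 -c "
from workcell import bot
bot.job_done(); print(bot.current_clock())"
```

```text
the job is handed in; nothing more can be done
the job is handed in; nothing more can be done
```

The job is done and handed in at about 38 s of the 64 s allowed. I turned the selector three clicks from the second mark to green and slid the box home until it pressed on the stop. I then lifted the pan to about 0.78 rad, lowered it under grip until it was seated, let go and moved clear.

**Last checks:**
- **Selector:** on green.
- **Box:** against its stop.
- **Pan:** down and empty, and the chute is empty too.
- **Handles:** all three are in the box. The dark one was hidden under the light one in the top view, so I confirmed it from a slanted wrist view.
- **Bench and forces:** nothing else was touched. The highest wrist force I read was about 26 N, against the box stop.

**One disagreement:** the two-view estimate put the desk face about 6 mm higher than the height in the task. I gripped the selector bar a little higher to allow for it, and this caused no trouble.

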